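# Press the second peg of a rail to the set depth and hold it

## Robot

A 7-joint arm with a two-finger parallel gripper is mounted at the origin on a cart in front of the work surface, level with it; the furniture and walls round the work are solid. World frame = base frame: x ahead of the robot, y to its left, z up, the work surface at z = 0. Lengths are in mm, angles in rad, forces in N, time in s.
With the tool pointing down it reaches from about 425 to 875 mm from the base axis. Payload 4.7 kg.
Tool frame: the origin (TCP) lies at the very end of the fingers, on their centre line; the grasp point (between the pads) lies 19 mm behind it (robot.grip_point_offset is the z of the grasp point in the tool frame, in mm); z points along the fingers, y is the line along which they close (so a half turn about z gives the same grasp; the last joint's range is limited). The gripper opens to 87 mm and grips with 3 to 60 N. Pads are 19 mm wide; open, the fingers measure 117 mm over their backs; the gripper's body (75 mm by 190 mm) begins 51 mm behind the grasp point.
Start: joints at [1.229, 0.321, -0.07, 1.45, 0.023, 1.371, -0.057], TCP at [226.402, -609.317, 222.587] pointing down, gripper open.
Joint ranges: [-2.86, 2.86], [-0.3, 2.09], [-1.38, 1.24], [0.06, 2.45], [-1.56, 4.7], [0.09, 2.05], [-2.69, 2.69]. Speed limits (rad/s): [2.57, 2.57, 3.14, 3.14, 3.14, 3.14, 3.14].

## Interface

Orientations are given as a rotation vector (axis times angle).
In Python, from rig import robot, read_camera, look_for, spot_point gives the robot as it stands.
- The arm moves only by the shell command python3 -m inch 'ROWS' [FORCE]. ROWS is JSON, one flat list of numbers, 7 for each row, row after row: the shift along the tool's x, y, z in cm, then the turn, a rotation vector about the tool's x, y, z in degrees, then the gripper command: -1 is shut, 1 is fully open, values between are in proportion. A call has 1 to 20 rows; each row is the pose to reach, as a shift and turn from the pose commanded when the call began, along the tool's axes at that moment; what a row does not reach only later rows make up. A row lasts 1/12 s, in which the tool goes at most 41.7 mm and 7.16 degrees, less where a joint would pass 70% of its speed; a pose out of reach is approached as far as the arm can. A call with a gripper value outside its range is refused whole. The fingers move at their own pace and stop on an object; FORCE is the grip in N (left out, the last holds). Time passes only in rows, so rows that repeat a pose let the fingers close. It gives the time, the measured TCP pose, the force, the opening and the grip force at its end, in the units of the state.
- robot.get_state(): the state, without advancing time (a new reading comes with each control period).
- read_camera(name): name is "scene" or "top" or "wrist"; returns a dict with "color" (400x640x3 uint8, blue, green, red), "vfov" (degrees; the focal length in pixels is half the picture's height over the tangent of half this angle, whatever the lens; pixels are square), "cx", "cy" (the principal point, pixels), "k1" (the pictures are not rectified: a ray, as slopes to the right and down, at radius r is drawn at 1 + k1 r^2 times it, then the intrinsics apply), "rvec" (rotation vector, rad) and "tvec" (3), from world to camera coordinates, as OpenCV has them. Camera axes: x right, y down, z forward; pixel columns grow to the right and rows downward; lengths in mm; the calibration is good to about 2 mm. A picture is of the moment at which its call begins. There is no depth.
- robot.hand_in(): hands the job in; it is judged then, once.
Trained networks look in a picture, given as the dict that the camera call returned (one of the last four; its "shot" number tells which), for a name from the list of things; names that differ only in an ending like _2 or _b are one class to them, and where a whole thing is asked for, a point or a joint stands for the part that bears it (a point fixed in the world has none). Each returns a list of dicts, best first, with "p" (0 to 1); they miss things now and then, are a little off and sometimes report something else, mostly with a low value. They report only what shows in the picture. A call takes as long as a camera call.
- look_for(target, picture): "location" ([x, y, z] in mm, in the coordinates of the camera as it stood for that picture, good to about 4 mm: the middle of the surface that is visible of it).
- spot_point(target, picture): "location" ([x, y, z] in mm, in the coordinates of the camera as it stood for that picture, good to about 4 mm: a listed point, or the origin of a listed thing).
The state is a dict: "clock": time; "joint_pos": joint angles; "dq": joint speeds; "tau": joint torques, N m; "eef_pos": TCP position; "eef_rot": TCP orientation; "contact_force": force on the tool from outside, world axes, zero at the start; "wrist_torque": the same for the moment, N m; "finger_gap": finger opening in mm; "finger_force": force on a finger pad.
Only numpy, scipy, OpenCV 4.12 (cv2) and the standard library are available. Lean on these libraries where they do the work, as an engineer would, in place of code of your own. Each camera call takes 0.05 s, during which the arm holds its last target. There are 200 camera calls.

## Task

Slide the loose wooden rail along the bench, without lifting it, into the slot of the lever press, tall peg first, until its end butts against the stop and the tall peg stands under the ram. Then pull the press's spring-return lever towards you and down until the pointer on its hub lines up with the index rider on the dial, not beyond it, and finish while still holding the lever there, so that the ram keeps the peg down while the glue grabs. Leave the index and the other things on the bench as they are.

Things in the scene. Friction and masses are not known exactly. Their poses are not given: they have to be found in the camera images.
- press: grey cast bench lever press, fixed, 240 mm high. Origin: on the bench under the ram's axis; z up, +x from the open throat to the column behind, y left. Two legs 16 mm high (y = 30 to 48 mm either side, from x = -46 mm back) form a slot 60 mm wide, open at the bench top; flared toes reach x = -70 mm, mouth 82 mm wide, 115 mm outside. Head: from x = -24 mm back, z 92 to 209 mm, y +-24 mm
- rail: loose wooden rail, 130 x 56 x 24 mm (x, y, z), about 0.15 kg, lying flat. Origin: centre of its underside; z up. Finished peg (diameter 16 mm, top 48 mm above the bench) at x = -39 mm; tall peg at x = +39 mm. The +x end goes into the press; seated, it lies along the press's x with its origin at x = -39 mm, y = 0 (+-2 mm) of the press's frame
- peg_top (a point): centre of the tall peg's flat top (wooden peg, 16 mm diameter). It stands 38 mm above the rail's top, 62 mm above the bench, or up to 3 mm less at the start, and sinks as it is pressed in; it is stiff in its hole (18 N) and stays where it is left
- peg (a joint): how far the tall peg has been pressed into the rail (m), 0 to 0.003 at the start, 0.0185 at the bottom of the hole
- ram_face (a point): centre of the ram's flat lower face (26 mm diameter), 67 mm above the bench at rest; the lever drives it down 20 mm per radian
- lever (a joint): lever angle (rad): 0 at rest (78 degrees above level, leaning to the press's -x), grows as it is pulled to -x and down; stop at 1.35. A spring drives it back: at the ball about 4 N at rest, 7 N at 1 rad, plus 2 to 3 N while the peg sinks. It equals index when the pointer stands at the index
- lever_ball (a point): centre of the black ball knob, 30 mm diameter, on the lever's 10 mm rod. It moves in the upright plane y = +56 mm (left side) of the press's frame, on a circle of 150 mm radius about the hub axis, which runs along the press's y through x = +28 mm, z = 150 mm of the press's frame
- pointer_tip (a point): tip of the steel pointer fin standing on the rim of the lever's hub collar, 46 mm from the hub axis; turns with the lever, starting 27 degrees behind the top of the hub and coming forward over the top
- index_tip (a point): tip of the like steel fin on the index rider (with a small brass thumbscrew) on the fixed dial drum beside the pointer; same radius and plane as pointer_tip, so the two points coincide when the pointer is at the index. x points back, against the pointer's travel. Leave it as set
- index (a joint): setting of the index (rad), 0.80 to 1.10, in the same measure as lever
- finished_rail: a bystander: finished rail like the other one, but both pegs 24 mm high; origin at the centre of its underside
- glue_bottle: a bystander: glue bottle, 65 x 72 x 199 mm, standing; origin at the centre of its underside
- try_square: a bystander: try square lying flat, 183 x 125 x 17 mm; origin at the centre of its underside
- tape_measure: a bystander: tape measure, 33 x 81 x 66 mm, standing; origin at the centre of its underside
- stop (a point): middle of the foot of the stop, the upright face (20 mm high, across the slot) at x = +26 mm in the press's frame, against which the rail's end butts

How it is judged:
By the outcome, as a careful person would: the job done as asked, in the order asked, and still so for the second after the job is handed in, while the arm keeps its last pose, push and grip.
It also fails if it takes over 64 s, if anything falls off the work surface, if the arm or the gripper's body presses on something with over 40 N, if the wrist force passes 120 N, or if a joint passes its speed limit or range.

## Working session

There is one attempt and no reset: what is moved stays moved. The work goes in short steps, Python scripts to look and compute and a shell command to move; the robot and the scene stay as the last step left them, time stands still between calls to the robot, and variables do not carry over. Pictures are saved under pics/ and viewed, at most 10 in all, crops included, and the job is handed in when it is done.

```bash
mkdir -p pics
cat > h.py <<'E'
import numpy as np, cv2
from scipy.spatial.transform import Rotation as R
from rig import robot, read_camera, look_for, spot_point
def w(p,c): return R.from_rotvec(np.ravel(c['rvec'])).inv().apply(np.array(p)-np.ravel(c['tvec']))
def px(P,c):
    q=R.from_rotvec(np.ravel(c['rvec'])).apply(P)+np.ravel(c['tvec']); s=q[:2]/q[2]; s=s*(1+c['k1']*(s@s))
    f=200/np.tan(np.radians(c['vfov']/2)); return f*s+[c['cx'],c['cy']]
def ray(u,v,c):
    f=200/np.tan(np.radians(c['vfov']/2)); d=(np.array([u,v])-[c['cx'],c['cy']])/f; s=d.copy()
    for _ in range(20): s=d/(1+c['k1']*(s@s))
    r=R.from_rotvec(np.ravel(c['rvec'])).inv(); return r.apply(-np.ravel(c['tvec'])), r.apply([*s,1])
def onz(u,v,z,c):
    o,d=ray(u,v,c); return o+d*(z-o[2])/d[2]
def find(names,cam,save=None,n=1):
    c=read_camera(cam)
    if save: cv2.imwrite('pics/'+save,c['color'])
    for t in names:
        for r in spot_point(t,c)[:n]:
            P=w(r['location'],c); print(cam,t,round(r['p'],2),P.round(1),px(P,c).round())
    return c
def st():
    s=robot.get_state(); print({k:np.round(s[k],3).tolist() for k in('clock','joint_pos','eef_pos','eef_rot','contact_force','finger_gap','finger_force')}); print(R.from_rotvec(s['eef_rot']).as_matrix().round(3)); return s
E
python3 - <<'E'
from h import *
N=['press','rail','peg_top','ram_face','lever_ball','pointer_tip','index_tip','finished_rail','glue_bottle','try_square','tape_measure','stop']
for k in('scene','top'):
    c=find(N,k,k+'.png'); print(k,c['vfov'],(-R.from_rotvec(np.ravel(c['rvec'])).inv().apply(np.ravel(c['tvec']))).round())
st()
E
```

```text
scene press 0.84 [620.5 148.   -2.9] [266. 271.]
scene rail 0.89 [471.1 121.3  -3.1] [297. 295.]
scene peg_top 0.55 [504.9 140.   56.3] [285. 273.]
scene ram_face 0.58 [615.9 145.9  66.8] [265. 251.]
scene lever_ball 0.73 [614.8 206.7 297.1] [239. 184.]
scene pointer_tip 0.88 [661.  188.3 190.9] [242. 211.]
scene index_tip 0.39 [618.9 184.6 188.1] [250. 218.]
scene finished_rail 0.93 [ 484.6 -238.7   -5.9] [396. 256.]
scene glue_bottle 0.69 [ 611.6 -210.7    2.6] [366. 238.]
scene try_square 0.67 [ 749.3 -263.7    1.3] [355. 218.]
scene tape_measure 0.83 [ 405.7 -164.1    4.1] [394. 273.]
scene stop 0.87 [646.8 150.   -1.3] [261. 266.]
scene 46.54399004679026 [-457.  591.  793.]
top press 0.69 [614.9 147.7   1.8] [254. 197.]
top peg_top 0.66 [646.7 150.2  -1. ] [254. 187.]
top lever_ball 0.5 [606.7 201.4 292.7] [216. 192.]
top pointer_tip 0.49 [663.2 186.3 189.2] [230. 173.]
top index_tip 0.6 [620.4 179.4 188. ] [233. 190.]
top finished_rail 0.64 [ 479.5 -241.4   -1.7] [388. 241.]
top glue_bottle 0.96 [ 611.  -212.7    1.2] [378. 196.]
top try_square 0.76 [ 740.8 -269.1    4.1] [395. 152.]
top tape_measure 0.71 [ 403.2 -166.3   -1.6] [364. 268.]
top stop 0.83 [647.9 150.7  -1.4] [253. 186.]
top 43.44337737312729 [ 498.  -41. 1463.]
{'clock': 1.3, 'joint_pos': [1.229, 0.321, -0.07, 1.45, 0.023, 1.371, -0.057], 'eef_pos': [226.424, -609.312, 222.605], 'eef_rot': [3.092, 0.556, -0.0], 'contact_force': [0.532, 0.745, 0.384], 'finger_gap': 87.073, 'finger_force': 0.0}
[[ 0.937  0.348  0.   ]
 [ 0.348 -0.937 -0.   ]
 [-0.     0.    -1.   ]]
```

```bash
python3 -c "
import cv2,numpy as np
" ; ls pics
```

```text
scene.png
top.png
```

View pics/scene.png

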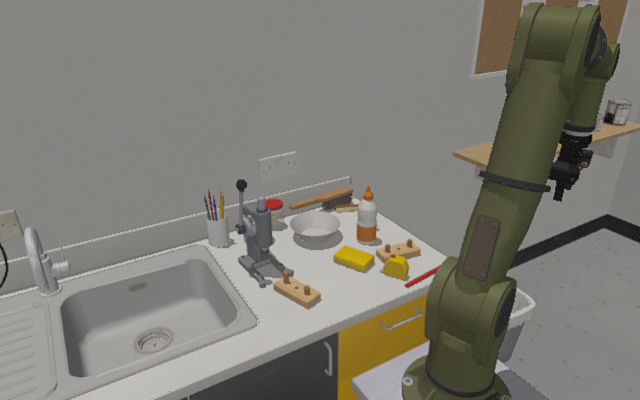

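View pics/top.png

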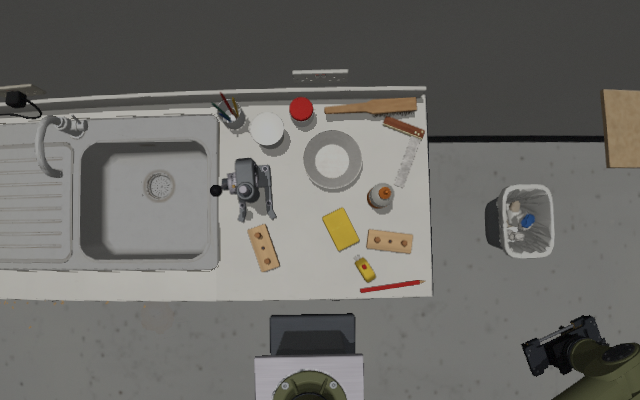

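Run:
```python
import cv2
a=cv2.imread('pics/top.png')[150:280,190:300]; b=cv2.imread('pics/scene.png')[170:310,220:330]
import numpy as np
A=cv2.resize(a,(440,520),interpolation=cv2.INTER_CUBIC);A=A;B=cv2.resize(b,(409,520),interpolation=cv2.INTER_CUBIC)
cv2.imwrite('pics/z.png',np.hstack([A,B[:,:360]]))
```

```text
(no output)
```

View pics/z.png

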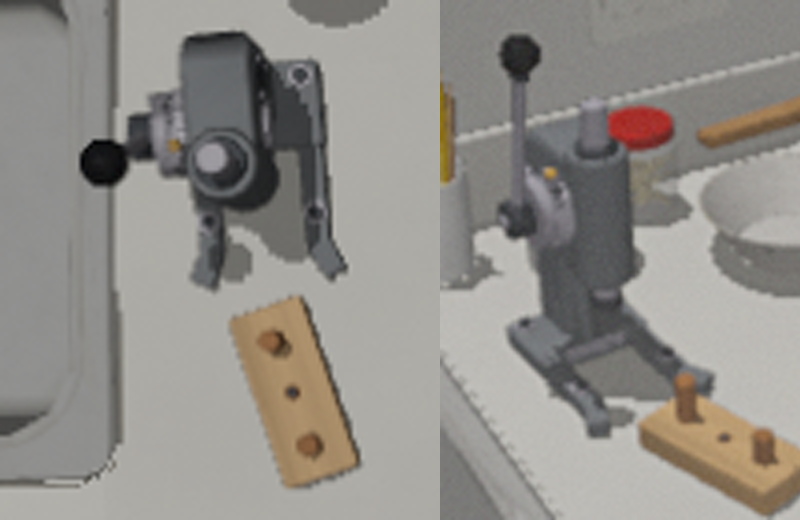

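Run:
```python
from h import *
c=read_camera('top')
P=np.array([onz(190+u/4,150+v/4,24,c)[:2] for u,v in[(232,318),(302,297),(360,465),(288,487)]]);print(P.round(1),P.mean(0))
d=(P[0]+P[1]-P[2]-P[3])/2; print(np.hypot(*d),np.degrees(np.arctan2(d[1],d[0])))
for u,v in[(204,288),(335,277)]: print(onz(190+u/4,150+v/4,16,c).round(1))
for u,v in[(322,70),(330,212)]: print(onz(190+u/4,150+v/4,16,c).round(1))
M=R.from_rotvec(robot.get_state()['eef_rot']).as_matrix()
print(M.T@(np.array([430,110,300])-robot.get_state()['eef_pos']))
```

```text
[[520.6 164.8]
 [534.7 114.1]
 [413.8  74.6]
 [399.  126.5]] [467.02661462 119.99329978]
127.41624781876253 17.77817099953635
[542.8 186.   16. ]
[548.9  90.8  16. ]
[699.5  98.1  16. ]
[596.   93.7  16. ]
[ 441.40007076 -603.33913575  -77.48603892]
```

```bash
python3 -m inch '[31,-27.8,-7,0,0,0,1, 31,-27.8,-7,0,0,0,1, 31,-27.8,-7,0,0,0,1, 31,-27.8,-7,0,0,0,1, 31,-27.8,-7,0,0,0,1, 31,-27.8,-7,0,0,0,1, 31,-27.8,-7,0,0,0,1, 31,-27.8,-7,0,0,0,1, 31,-27.8,-7,0,0,0,1, 31,-27.8,-7,0,0,0,1, 45,-60,-5,0,0,2.6,1, 45,-60,-5,0,0,2.6,1, 45,-60,-5,0,0,2.6,1, 45,-60,-5,0,0,2.6,1, 45,-60,-5,0,0,2.6,1, 45,-60,-5,0,0,2.6,1, 45,-60,-5,0,0,2.6,1, 45,-60,-5,0,0,2.6,1, 45,-60,-5,0,0,2.6,1, 45,-60,-5,0,0,2.6,1]'
python3 - <<'E'
from h import *
find(['press','rail','peg_top','ram_face','lever_ball','pointer_tip','index_tip','stop'],'wrist','w1.png')
st()
E
```

```text
clock: 3.02
eef_pos: [438.4, 116.6, 272.9]
eef_rot: [-3.1, -0.501, -0.002]
contact_force: [-1.1, 0.1, 0.2]
finger_gap: 86.8
finger_force: 0.0
wrist press 0.78 [618.4 144.3  -3.9] [347.  30.]
wrist peg_top 0.64 [512.  134.2  61.2] [330. 110.]
{'clock': 3.467, 'joint_pos': [0.604, -0.137, -0.813, 1.809, -0.101, 1.429, -1.453], 'eef_pos': [439.333, 108.86, 272.521], 'eef_rot': [3.104, 0.483, -0.0], 'contact_force': [-1.434, 0.127, 0.289], 'finger_gap': 86.985, 'finger_force': 0.0}
[[ 0.953  0.304 -0.   ]
 [ 0.304 -0.953 -0.   ]
 [-0.     0.    -1.   ]]
```

View pics/w1.png

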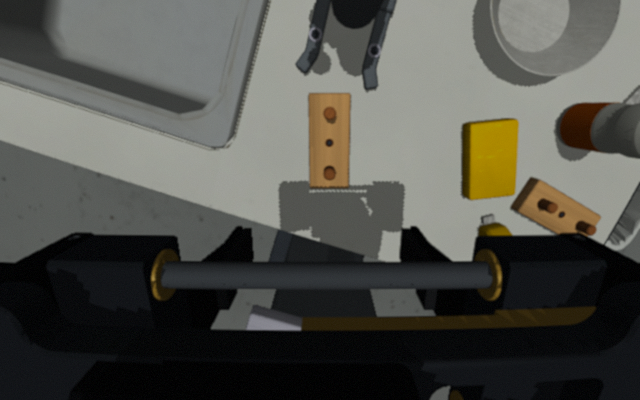

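Run:
```python
from h import *
c=read_camera('wrist')
P=np.array([onz(u,v,24,c)[:2] for u,v in[(309,94),(350,93),(351,187),(310,188)]]);print(P.round(1),P.mean(0))
d=(P[0]+P[1]-P[2]-P[3])/2; print(np.hypot(*d),np.degrees(np.arctan2(d[1],d[0])))
for u,v in[(296,68),(308,75),(366,90),(377,88),(327,0),(394,0),(314,36),(375,51)]: print((u,v),onz(u,v,16,c).round(1))
```

```text
[[524.1 156.7]
 [541.5 106.3]
 [422.4  64.2]
 [403.5 118.8]] [472.86818541 111.50396732]
126.32884579247383 18.47227335418857
(296, 68) [550.4 182.8  16. ]
(308, 75) [546.8 165.4  16. ]
(366, 90) [552.2  86.9  16. ]
(377, 88) [559.1  73.9  16. ]
(327, 0) [639.3 168.9  16. ]
(394, 0) [665.4  89.5  16. ]
(314, 36) [594.3 171.9  16. ]
(375, 51) [601.3  91.9  16. ]
```

```bash
cat >> h.py <<'E'
def railpose(cam,box,z=24):
    c=read_camera(cam) if isinstance(cam,str) else cam
    hsv=cv2.cvtColor(c['color'],cv2.COLOR_BGR2HSV); u0,v0,u1,v1=box
    m=cv2.inRange(hsv,(5,60,60),(25,255,255)); mm=m*0; mm[v0:v1,u0:u1]=m[v0:v1,u0:u1]
    k=max(cv2.findContours(mm,0,1)[0],key=cv2.contourArea); r=cv2.minAreaRect(k); b=cv2.boxPoints(r)
    P=np.array([onz(*q,z,c)[:2] for q in b]); print('box',b.round().tolist(),'ctr',P.mean(0).round(1))
    e=[P[1]-P[0],P[2]-P[1]]; e=max(e,key=lambda a:a@a); e=e*np.sign(e[0]); print('len',np.hypot(*e).round(1),'yaw',np.degrees(np.arctan2(e[1],e[0])).round(2)); return c
E
python3 - <<'E'
from h import *
st(); railpose('wrist',(270,80,390,195)); railpose('top',(245,220,282,275))
c=find(['press','rail','peg_top','lever_ball','pointer_tip','index_tip','stop'],'wrist','w2.png')
g=cv2.cvtColor(c['color'],cv2.COLOR_BGR2GRAY); cv2.imwrite('pics/w2c.png',cv2.resize(c['color'][0:200,240:440],(800,600)))
E
```

```text
{'clock': 3.517, 'joint_pos': [0.604, -0.137, -0.814, 1.808, -0.101, 1.429, -1.453], 'eef_pos': [439.319, 109.083, 272.518], 'eef_rot': [3.104, 0.483, -0.0], 'contact_force': [-0.188, -0.02, 0.299], 'finger_gap': 86.799, 'finger_force': 0.0}
[[ 0.953  0.304 -0.   ]
 [ 0.304 -0.953 -0.   ]
 [-0.     0.    -1.   ]]
box [[302.0, 91.0], [343.0, 91.0], [343.0, 187.0], [302.0, 187.0]] ctr [471.6 122. ]
len 128.7 yaw 18.52
box [[247.0, 229.0], [265.0, 223.0], [272.0, 243.0], [253.0, 249.0]] ctr [501.1 132.8]
len 59.0 yaw 17.53
wrist press 0.75 [620.9 144.9  -2.5] [341.  25.]
wrist rail 0.59 [470.3 119.    0.6] [325. 141.]
wrist peg_top 0.62 [510.3 132.6  60.7] [324. 110.]
wrist pointer_tip 0.62 [621.5 143.8  -1.6] [342.  25.]
```

View pics/w2c.png

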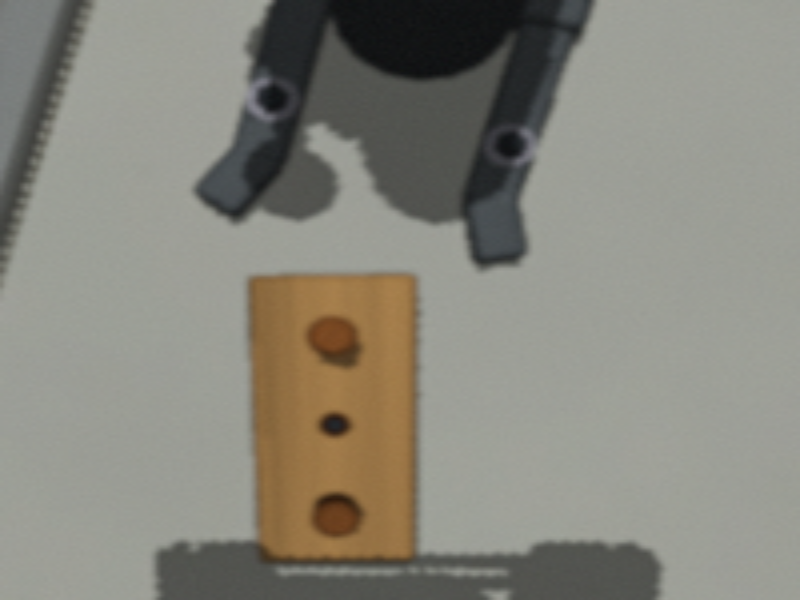

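Run:
```python
from h import *
c=read_camera('wrist')
f=lambda u,v:onz(240+u/4,v/3,16,c)[:2]
q={}
for n,p,r in[('bolt',(271,97),(511,145)),('toe outer',(196,188),(526,252)),('toe inner',(237,219),(478,266))]:
    a,b=f(*p),f(*r); d=a-b; print(n,a.round(1),b.round(1),np.hypot(*d).round(1),'mid',((a+b)/2).round(1),'yaw',np.degrees(np.arctan2(-d[0],d[1])).round(2))
```

```text
bolt [595.8 182.1] [601.3 103.3] 79.1 mid [598.5 142.7] yaw 3.97
toe outer [553.6 194.7] [561.5  83.8] 111.1 mid [557.5 139.2] yaw 4.05
toe inner [545.4 178.3] [551.  97.] 81.6 mid [548.2 137.6] yaw 3.91
```

```bash
python3 -m inch '[-1.4,-0.1,4,0,0,0,1, -1.4,-0.1,8,0,0,0,1, -1.4,-0.1,12,0,0,0,1, -1.4,-0.1,16,0,0,0,1, -1.4,-0.1,20,0,0,0,1, -1.4,-0.1,23,0,0,0,1, -1.4,-0.1,25,0,0,0,1, -1.4,-0.1,26.2,0,0,0,1, -1.4,-0.1,26.6,0,0,0,1, -1.4,-0.1,26.6,0,0,0,1, -1.4,-0.1,26.6,0,0,0,1, -1.4,-0.1,26.6,0,0,0,1]'
python3 - <<'E'
from h import *
st(); c=find(['rail','peg_top'],'wrist','w3.png'); find(['rail','peg_top'],'scene')
E
```

```text
clock: 5.07
eef_pos: [426.7, 106.7, 7.6]
eef_rot: [3.103, 0.485, 0.003]
contact_force: [-1.1, 0.3, 0.1]
finger_gap: 87.1
finger_force: 0.0
{'clock': 5.067, 'joint_pos': [0.521, 0.196, -0.869, 2.152, 0.197, 0.869, -1.726], 'eef_pos': [426.662, 106.681, 7.609], 'eef_rot': [3.103, 0.485, 0.003], 'contact_force': [-1.135, 0.329, 0.141], 'finger_gap': 87.095, 'finger_force': 0.0}
[[ 0.952  0.305  0.002]
 [ 0.305 -0.952 -0.   ]
 [ 0.002  0.001 -1.   ]]
wrist rail 0.69 [472.4 123.4   3.6] [319. 161.]
wrist peg_top 0.69 [511.5 135.4  63.6] [316.  68.]
scene rail 0.6 [471.  118.1  -1.1] [298. 294.]
scene peg_top 0.66 [470.1 118.6  -3. ] [298. 294.]
```

View pics/w3.png

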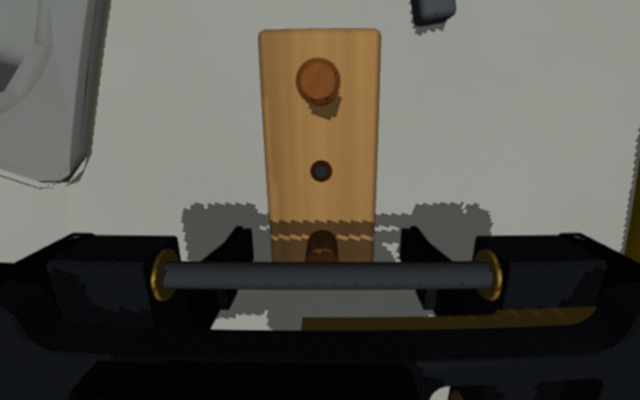

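```bash
python3 -m inch '[0,0,0.1,0,0,0,0, 0,0,0.1,0,0,0,-1, 0,0,0.1,0,0,0,-1, 0,0,0.1,0,0,0,-1, 0,0,0.1,0,0,0,-1, 0,0,0.1,0,0,0,-1, 0,0,0.1,0,0,0,-1]' 25
python3 - <<'E'
from h import *
st(); c=railpose('wrist',(200,10,440,225)); 
hsv=cv2.cvtColor(c['color'],cv2.COLOR_BGR2HSV); m=cv2.inRange(hsv,(5,60,60),(25,255,255))
for v in range(20,50,2): 
    x=np.where(m[v,200:440])[0]; print(v,x.min()+200 if len(x) else 0,x.max()+200 if len(x) else 0,end='; ')
print(onz(260,31,24,c),onz(380,30,24,c))
find(['peg_top','rail'],'wrist')
E
```

```text
clock: 5.95
eef_pos: [425.4, 106.7, 5.5]
eef_rot: [-3.104, -0.486, 0.001]
contact_force: [-1.0, -0.0, -0.6]
finger_gap: 55.9
finger_force: 24.9
{'clock': 5.95, 'joint_pos': [0.52, 0.2, -0.868, 2.154, 0.2, 0.867, -1.729], 'eef_pos': [425.394, 106.711, 5.467], 'eef_rot': [-3.104, -0.486, 0.001], 'contact_force': [-0.999, -0.01, -0.559], 'finger_gap': 55.89, 'finger_force': 24.868}
[[ 0.952  0.306 -0.   ]
 [ 0.306 -0.952  0.   ]
 [-0.    -0.    -1.   ]]
box [[259.0, 23.0], [383.0, 23.0], [383.0, 224.0], [259.0, 224.0]] ctr [488.6 127.4]
len 93.0 yaw 20.51
20 0 0; 22 0 0; 24 292 380; 26 262 381; 28 260 382; 30 259 383; 32 259 383; 34 259 382; 36 259 382; 38 259 382; 40 259 382; 42 259 382; 44 259 382; 46 260 382; 48 260 382; [521.70682597 165.74099939  24.        ] [537.98654429 116.14803799  24.        ]
wrist rail 0.7 [471.2 124.3   1.6] [317. 160.]
```

```bash
python3 -m inch '[0.1,-0.4,0,0,0,2.3,-1, 0.25,-0.8,0,0,0,4.6,-1, 0.35,-1.1,0,0,0,7,-1, 0.5,-1.5,0,0,0,9.3,-1, 0.6,-1.9,0,0,0,11.6,-1, 0.7,-2.2,0,0,0,13.8,-1, 0.7,-2.2,0,0,0,13.8,-1, 0.7,-2.2,0,0,0,13.8,-1, 0.7,-2.2,0,0,0,13.8,-1]'
python3 - <<'E'
from h import *
st(); c=find(['peg_top','rail','press','stop'],'wrist','w4.png')
find(['peg_top','rail','press','stop'],'top')
E
```

```text
clock: 6.9
eef_pos: [425.6, 129.6, 5.5]
eef_rot: [-3.14, -0.111, -0.0]
contact_force: [0.5, 0.1, -1.1]
finger_gap: 55.8
finger_force: 24.9
{'clock': 6.9, 'joint_pos': [0.442, 0.211, -0.841, 2.141, 0.205, 0.869, -2.022], 'eef_pos': [425.575, 129.559, 5.469], 'eef_rot': [-3.14, -0.111, -0.0], 'contact_force': [0.526, 0.072, -1.059], 'finger_gap': 55.817, 'finger_force': 24.878}
[[ 0.998  0.07   0.   ]
 [ 0.07  -0.998  0.   ]
 [ 0.    -0.    -1.   ]]
wrist peg_top 0.66 [517.7 137.4  60.5] [317.  61.]
wrist rail 0.59 [475.2 132.8   2.8] [323. 160.]
top peg_top 0.36 [511.9 137.7  56.5] [256. 232.]
top rail 0.91 [471.9 134.8  -3.5] [260. 246.]
top press 0.83 [614.1 145.5   0.7] [255. 198.]
top stop 0.66 [642.4 148.2  -1.3] [254. 188.]
```

View pics/w4.png

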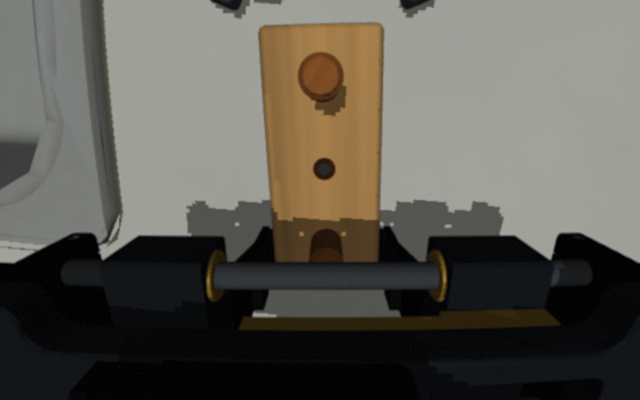

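```bash
python3 -m inch '[0.8,0,0,0,0,0,-1, 1.6,0,0,0,0,0,-1, 2.4,0,0,0,0,0,-1, 3.2,0,0,0,0,0,-1, 4,0,0,0,0,0,-1, 4.5,0,0,0,0,0,-1, 4.5,0,0,0,0,0,-1, 4.5,0,0,0,0,0,-1]'
python3 - <<'E'
from h import *
st(); c=find([],'wrist','w5.png')
f=lambda u,v:onz(u,v,16,c)
cv2.imwrite('pics/w5c.png',cv2.resize(c['color'][0:260,170:470],(690,598)))
E
```

```text
clock: 8.07
eef_pos: [471.4, 132.8, 5.5]
eef_rot: [-3.139, -0.109, -0.002]
contact_force: [0.7, -0.3, -0.8]
finger_gap: 55.9
finger_force: 24.9
{'clock': 8.067, 'joint_pos': [0.4, 0.31, -0.802, 2.041, 0.284, 0.9, -2.058], 'eef_pos': [471.436, 132.775, 5.506], 'eef_rot': [-3.139, -0.109, -0.002], 'contact_force': [0.701, -0.312, -0.809], 'finger_gap': 55.879, 'finger_force': 24.876}
[[ 0.998  0.069  0.001]
 [ 0.069 -0.998  0.001]
 [ 0.001 -0.001 -1.   ]]
```

View pics/w5c.png

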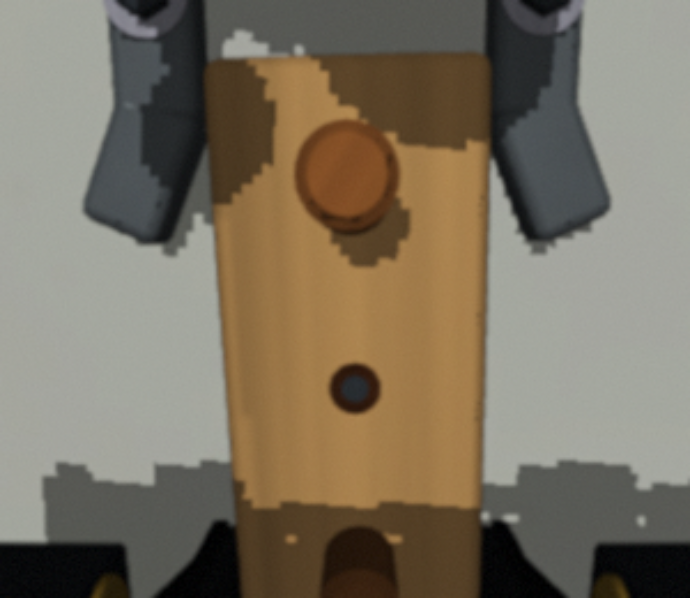

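```bash
python3 -m inch '[0.8,0,0,0,0,0,-1, 1.6,0,0,0,0,0,-1, 2.4,0,0,0,0,0,-1, 3.2,0,0,0,0,0,-1, 4,0,0,0,0,0,-1, 4.8,0,0,0,0,0,-1, 5.3,0,0,0,0,0,-1, 5.6,0,0,0,0,0,-1, 5.6,0,0,0,0,0,-1, 5.6,0,0,0,0,0,-1]'
```

```text
clock: 8.95
eef_pos: [527.0, 136.8, 5.5]
eef_rot: [-3.139, -0.109, -0.002]
contact_force: [0.1, 0.1, -0.2]
finger_gap: 55.8
finger_force: 24.9
```

```bash
python3 -m inch '[0.1,0,0,0,0,0,-1, 0.2,0,0,0,0,0,-1, 0.3,0,0,0,0,0,-1, 0.4,0,0,0,0,0,-1, 0.4,0,0,0,0,0,-1]'; python3 -m inch '[0.1,0,0,0,0,0,-1, 0.2,0,0,0,0,0,-1, 0.2,0,0,0,0,0,-1]'
python3 - <<'E'
from h import *
st(); c=find([],'wrist','w6.png')
cv2.imwrite('pics/w6c.png',cv2.resize(c['color'][0:260,170:470],(690,598)))
find(['peg_top','ram_face','rail','press'],'scene')
E
```

```text
clock: 9.37
eef_pos: [530.3, 137.0, 5.5]
eef_rot: [-3.14, -0.109, -0.0]
contact_force: [-2.7, 1.1, 1.9]
finger_gap: 56.1
finger_force: 24.9
clock: 9.62
eef_pos: [531.9, 137.1, 5.5]
eef_rot: [3.139, 0.109, -0.002]
contact_force: [-3.6, -0.2, 5.3]
finger_gap: 56.1
finger_force: 24.9
{'clock': 9.617, 'joint_pos': [0.345, 0.429, -0.754, 1.899, 0.357, 0.953, -2.076], 'eef_pos': [531.864, 137.116, 5.471], 'eef_rot': [3.139, 0.109, -0.002], 'contact_force': [-3.621, -0.169, 5.32], 'finger_gap': 56.105, 'finger_force': 24.875}
[[ 0.998  0.07  -0.001]
 [ 0.07  -0.998 -0.   ]
 [-0.001  0.    -1.   ]]
scene peg_top 0.62 [620.1 187.3 187.5] [248. 218.]
scene rail 0.86 [579.2 139.6  -1.5] [274. 277.]
```

View pics/w6c.png

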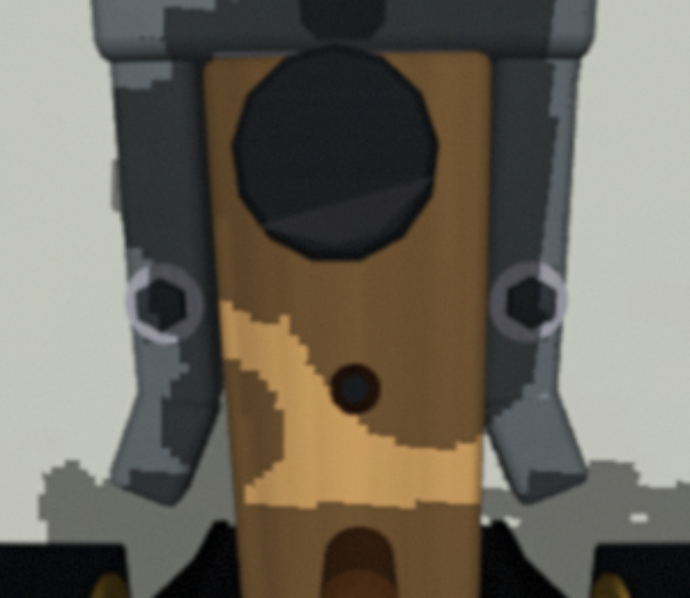

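```bash
python3 -m inch '[0.1,0,0,0,0,0,-1, 0.2,0,0,0,0,0,-1, 0.2,0,0,0,0,0,-1, 0.2,0,0,0,0,0,-1]'; python3 -m inch '[0.1,0,0,0,0,0,-1, 0.2,0,0,0,0,0,-1, 0.2,0,0,0,0,0,-1, 0.2,0,0,0,0,0,-1]'
python3 - <<'E'
from h import *
c=read_camera('wrist');d=cv2.imread('pics/w6.png')
cv2.imwrite('pics/w7.png',c['color'])
# hole centre displacement vs w6 (does the rail still move with the gripper?)
for im in(d,c['color']):
    g=cv2.cvtColor(im,cv2.COLOR_BGR2GRAY)[155:185,310:340]; m=g<60; y,x=np.nonzero(m); print(x.mean()+310,y.mean()+155,m.sum())
E
```

```text
clock: 10.25
eef_pos: [531.8, 137.1, 5.4]
eef_rot: [3.138, 0.109, -0.008]
contact_force: [-10.4, -1.4, 10.6]
finger_gap: 56.3
finger_force: 24.9
clock: 10.58
eef_pos: [531.9, 137.1, 5.4]
eef_rot: [3.137, 0.109, -0.014]
contact_force: [-16.9, -2.4, 17.0]
finger_gap: 55.8
finger_force: 24.9
324.1696658097686 168.47300771208225 389
324.203125 168.80208333333334 384
```

```bash
python3 -m inch '[-0.2,0,0,0,0,0,-1, -0.45,0,0,0,0,0,-1, -0.45,0,0,0,0,0,-1, -0.45,0,0,0,0,0,0.6, -0.45,0,0,0,0,0,0.6, -0.45,0,0,0,0,0,0.6, -0.45,0,0,0,0,0,0.6]'; python3 -m inch '[0,0,-1,0,0,0,0.6, 0,0,-3,0,0,0,0.6, 0,0,-7,0,0,0,0.6, 0,0,-11,0,0,0,0.6, 0,0,-15,0,0,0,0.6, 0,0,-19,0,0,0,0.6, 0,0,-23,0,0,0,0.6, 0,0,-27,0,0,0,0.6, 0,0,-31,0,0,0,0.6, -2,0,-35,0,0,0,0.6, -4,0,-36,0,0,0,0.6, -4,0,-36,0,0,0,0.6, -4,0,-36,0,0,0,0.6, -4,0,-36,0,0,0,0.6]'
python3 - <<'E'
from h import *
st()
c=find(['lever_ball','pointer_tip','index_tip','peg_top','rail'],'wrist','w8.png')
for k in('scene','top'): find(['rail','press','lever_ball','pointer_tip','index_tip'],k,k+'8.png')
E
```

```text
clock: 11.22
eef_pos: [532.6, 136.8, 5.6]
eef_rot: [-3.14, -0.108, -0.002]
contact_force: [-0.3, 0.4, -0.3]
finger_gap: 68.2
finger_force: 0.0
clock: 12.38
eef_pos: [491.9, 133.9, 365.2]
eef_rot: [3.139, 0.109, 0.0]
contact_force: [0.1, -0.5, -0.4]
finger_gap: 69.5
finger_force: 0.0
{'clock': 12.383, 'joint_pos': [0.52, 0.025, -0.846, 1.521, 0.02, 1.604, -1.827], 'eef_pos': [491.91, 133.862, 365.174], 'eef_rot': [3.139, 0.109, 0.0], 'contact_force': [0.147, -0.513, -0.403], 'finger_gap': 69.509, 'finger_force': 0.0}
[[ 0.998  0.069  0.   ]
 [ 0.069 -0.998 -0.001]
 [ 0.     0.001 -1.   ]]
wrist lever_ball 0.93 [612.6 200.7 297.8] [240.  39.]
wrist pointer_tip 0.73 [665.1 186.8 189.6] [283.   8.]
wrist index_tip 0.52 [617.7 182.  183.3] [287.  59.]
wrist rail 0.57 [581.6 139.4   3.3] [325. 101.]
scene rail 0.83 [581.7 137.4  -3. ] [274. 276.]
scene press 0.58 [615.6 146.5  -2. ] [267. 271.]
scene lever_ball 0.68 [614.9 202.5 294.8] [241. 184.]
scene pointer_tip 0.65 [663.  187.9 191.3] [242. 211.]
scene index_tip 0.61 [618.5 187.5 187.8] [249. 218.]
top rail 0.73 [575.5 142.3  -4.2] [257. 211.]
top press 0.9 [615.9 146.    2.7] [255. 197.]
top lever_ball 0.78 [610.3 200.6 294.7] [216. 190.]
top pointer_tip 0.58 [661.6 189.7 190.1] [229. 174.]
top index_tip 0.57 [622.8 184.2 184.5] [231. 189.]
```

View pics/w8.png

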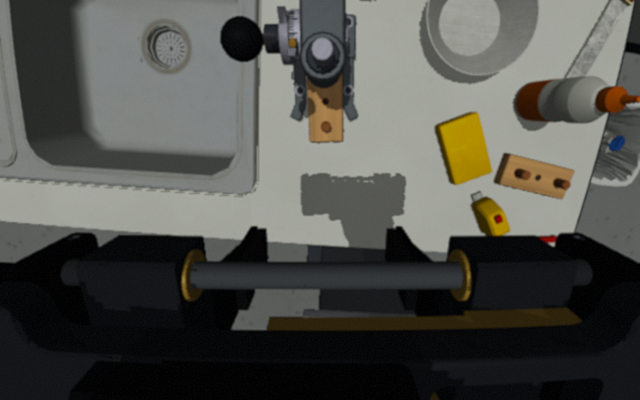

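Run:
```python
from h import *
c=read_camera('wrist'); g=cv2.cvtColor(c['color'],cv2.COLOR_BGR2GRAY)
m=np.zeros_like(g); m[5:75,205:262]=(g[5:75,205:262]<45)*255
k=max(cv2.findContours(cv2.morphologyEx(m,2,np.ones((9,9))),0,1)[0],key=cv2.contourArea); ctr,r=cv2.minEnclosingCircle(k); print(ctr,r,onz(*ctr,296.7,c))
o,d=ray(320,200,c); print('cam',o.round(1),(d/np.linalg.norm(d)).round(3),c['vfov'])
for u,v in[(240,17),(240,60),(220,39),(262,39)]: print(g[v,u],end=' ')
```

```text
(242.52655029296875, 38.535396575927734) 22.682538986206055 [613.25094727 199.87238535 296.7       ]
cam [568.8 138.  527.3] [-0.293 -0.001 -0.956] 67.17942681105828
15 28 117 1
```

```bash
python3 -m inch '[4,-2,0,0,0,0,0.6, 7.5,-4,0,0,0,0,0.6, 11,-5.8,0,0,0,0,0.6, 12.4,-5.8,0,0,0,0,0.6, 12.4,-5.8,0,0,0,0,0.6, 12.4,-5.8,0,0,0,0,0.6, 12.4,-5.8,0,0,0,0,0.6]'
```

```text
clock: 13.92
eef_pos: [610.7, 200.7, 366.0]
eef_rot: [3.139, 0.109, -0.0]
contact_force: [-0.3, -1.0, -0.8]
finger_gap: 69.6
finger_force: 0.0
```

```bash
python3 -m inch '[0.1,0,3,0,0,0,0.6, 0.1,0,6,0,0,0,0.6, 0.1,0,7.8,0,0,0,0.6, 0.1,0,8.7,0,0,0,0.6, 0.1,0,8.7,0,0,0,0.6, 0.1,0,8.7,0,0,0,0.2, 0.1,0,8.7,0,0,0,-1, 0.1,0,8.7,0,0,0,-1, 0.1,0,8.7,0,0,0,-1, 0.1,0,8.7,0,0,0,-1, 0.1,0,8.7,0,0,0,-1]' 30; python3 -c "
from h import *
st();find(['lever_ball','pointer_tip','index_tip'],'scene')"
```

```text
clock: 14.83
eef_pos: [612.7, 201.0, 279.0]
eef_rot: [-3.14, -0.109, -0.001]
contact_force: [-0.6, -0.7, 0.5]
finger_gap: 37.2
finger_force: 0.0
{'clock': 14.833, 'joint_pos': [0.284, 0.414, -0.883, 1.354, 0.316, 1.518, -2.073], 'eef_pos': [612.67, 201.019, 278.967], 'eef_rot': [-3.14, -0.109, -0.001], 'contact_force': [-0.552, -0.66, 0.469], 'finger_gap': 37.235, 'finger_force': 0.0}
[[ 0.998  0.07   0.001]
 [ 0.07  -0.998  0.   ]
 [ 0.001 -0.    -1.   ]]
scene lever_ball 0.56 [615.4 201.6 295.9] [241. 184.]
scene pointer_tip 0.7 [666.3 189.9 192.9] [241. 210.]
```

```bash
python3 -m inch '[0,0,0,0,0,0,-1, 0,0,0,0,0,0,-1, 0,0,0,0,0,0,-1, 0,0,0,0,0,0,-1, 0,0,0,0,0,0,-1]' 35
python3 - <<'E'
from h import *
s=robot.get_state();print(s['contact_force'],s['wrist_torque'])
# arc plan, tool frame (x fwd, z down), grasp fixed in ball; tool pitches with lever by factor k
t0=np.radians(78)
for k in(0,0.6):
  for th in(.1,.2,.3,.4,.5,.6,.7,.75,.8,.9,1.0,1.05):
    a=t0-th; dx=-150*np.cos(a)+150*np.cos(t0); dz=150*np.sin(a)-150*np.sin(t0)
    # grasp pt at tool z -19; tool pitched by p: fingers swing fwd. approach dir = (sin p, -cos p)
    p=k*th; tx=dx+19*np.sin(p); tz=dz+19-19*np.cos(p)
    print(k,th,'x %.2f z %.2f pitch %.1f'%(tx/10,-tz/10,np.degrees(p)))
E
```

```text
clock: 15.45
eef_pos: [612.5, 201.9, 278.7]
eef_rot: [-3.138, -0.111, -0.001]
contact_force: [2.0, 5.6, 0.1]
finger_gap: 28.1
finger_force: 35.0
[2.03654693 5.59088099 0.14294528] [ 1.15274172 -0.25489032 -0.0440489 ]
0 0.1 x -1.45 z 0.38 pitch 0.0
0 0.2 x -2.85 z 0.91 pitch 0.0
0 0.3 x -4.20 z 1.58 pitch 0.0
0 0.4 x -5.47 z 2.37 pitch 0.0
0 0.5 x -6.65 z 3.29 pitch 0.0
0 0.6 x -7.74 z 4.32 pitch 0.0
0 0.7 x -8.72 z 5.46 pitch 0.0
0 0.75 x -9.16 z 6.06 pitch 0.0
0 0.8 x -9.58 z 6.69 pitch 0.0
0 0.9 x -10.31 z 7.99 pitch 0.0
0 1.0 x -10.91 z 9.37 pitch 0.0
0 1.05 x -11.16 z 10.08 pitch 0.0
0.6 0.1 x -1.34 z 0.38 pitch 3.4
0.6 0.2 x -2.63 z 0.90 pitch 6.9
0.6 0.3 x -3.86 z 1.55 pitch 10.3
0.6 0.4 x -5.02 z 2.32 pitch 13.8
0.6 0.5 x -6.09 z 3.21 pitch 17.2
0.6 0.6 x -7.07 z 4.20 pitch 20.6
0.6 0.7 x -7.94 z 5.29 pitch 24.1
0.6 0.75 x -8.34 z 5.87 pitch 25.8
0.6 0.8 x -8.70 z 6.47 pitch 27.5
0.6 0.9 x -9.34 z 7.72 pitch 30.9
0.6 1.0 x -9.84 z 9.04 pitch 34.4
0.6 1.05 x -10.04 z 9.71 pitch 36.1
```

```bash
python3 -m inch '[-0.67,0,0.19,0,1.7,0,-1, -1.34,0,0.38,0,3.4,0,-1, -2,0,0.63,0,5.1,0,-1, -2.63,0,0.9,0,6.9,0,-1, -3.25,0,1.22,0,8.6,0,-1, -3.86,0,1.55,0,10.3,0,-1, -4.45,0,1.93,0,12,0,-1, -5.02,0,2.32,0,13.8,0,-1, -5.02,0,2.32,0,13.8,0,-1, -5.02,0,2.32,0,13.8,0,-1, -5.02,0,2.32,0,13.8,0,-1]' 45
python3 - <<'E'
from h import *
s=st();M=R.from_rotvec(s['eef_rot']).as_matrix();print('grasp',s['eef_pos']-19*M[:,2])
find(['lever_ball','pointer_tip','index_tip'],'scene');find(['lever_ball','pointer_tip','index_tip'],'wrist','w9.png')
E
```

```text
clock: 16.37
eef_pos: [564.3, 198.3, 257.3]
eef_rot: [-3.106, -0.11, -0.386]
contact_force: [4.7, 5.4, 1.6]
finger_gap: 27.7
finger_force: 45.0
{'clock': 16.367, 'joint_pos': [0.475, 0.07, -0.94, 1.727, 0.163, 1.147, -2.008], 'eef_pos': [564.343, 198.286, 257.263], 'eef_rot': [-3.106, -0.11, -0.386], 'contact_force': [4.716, 5.399, 1.551], 'finger_gap': 27.732, 'finger_force': 44.993}
[[ 0.967  0.071  0.244]
 [ 0.068 -0.997  0.018]
 [ 0.245 -0.001 -0.97 ]]
grasp [559.70208682 197.94615389 275.68429935]
scene lever_ball 0.69 [562.3 200.3 276.1] [250. 198.]
scene pointer_tip 0.86 [645.4 187.4 196.5] [245. 211.]
scene index_tip 0.56 [619.8 187.7 188.7] [248. 218.]
wrist lever_ball 0.77 [557.3 198.  274.1] [322. 265.]
wrist pointer_tip 0.79 [647.7 187.5 193.2] [345. 126.]
wrist index_tip 0.84 [618.6 181.7 182.7] [348. 164.]
```

```bash
cat > arc.py <<'E'
import numpy as np,sys
def pose(th,k=.6):
    a=np.radians(78)-th; p=k*th
    return np.array([-150*np.cos(a)+19*np.sin(p), 150*np.sin(a)-19*np.cos(p)]),p
def rows(a,ths):
    P0,p0=pose(a)
    ex=np.array([np.cos(p0),np.sin(p0)]); ez=np.array([np.sin(p0),-np.cos(p0)])
    for t in ths:
        P,p=pose(t); d=(P-P0)/10; print('%.2f: x %.2f z %.2f turn %.1f'%(t,d@ex,d@ez,np.degrees(p-p0)))
rows(float(sys.argv[1]),[float(x) for x in sys.argv[2:]])
E
python3 arc.py .4 .45 .5 .55 .6 .65 .7 .75
```

```text
0.45: x -0.64 z 0.29 turn 1.7
0.50: x -1.26 z 0.61 turn 3.4
0.55: x -1.86 z 0.96 turn 5.2
0.60: x -2.44 z 1.34 turn 6.9
0.65: x -3.01 z 1.75 turn 8.6
0.70: x -3.55 z 2.19 turn 10.3
0.75: x -4.07 z 2.66 turn 12.0
```

```bash
python3 -m inch '[-0.64,0,0.29,0,1.7,0,-1, -1.26,0,0.61,0,3.4,0,-1, -1.86,0,0.96,0,5.2,0,-1, -2.44,0,1.34,0,6.9,0,-1, -3.01,0,1.75,0,8.6,0,-1, -3.55,0,2.19,0,10.3,0,-1, -4.07,0,2.66,0,12,0,-1, -4.07,0,2.66,0,12,0,-1, -4.07,0,2.66,0,12,0,-1, -4.07,0,2.66,0,12,0,-1]'
python3 - <<'E'
from h import *
s=st();M=R.from_rotvec(s['eef_rot']).as_matrix();print('grasp',s['eef_pos']-19*M[:,2])
find(['lever_ball','pointer_tip','index_tip'],'scene');c=find(['lever_ball','pointer_tip','index_tip'],'wrist','w10.png')
cv2.imwrite('pics/w10c.png',cv2.resize(c['color'][60:260,240:440],(600,600),interpolation=cv2.INTER_CUBIC))
E
python3 arc.py .75 .8 .85 .9 .95 1.0
```

```text
clock: 17.6
eef_pos: [531.3, 195.8, 223.6]
eef_rot: [-3.044, -0.108, -0.708]
contact_force: [-3.3, 1.7, 10.6]
finger_gap: 27.8
finger_force: 45.1
{'clock': 17.6, 'joint_pos': [0.489, -0.221, -0.889, 2.02, -0.021, 0.83, -1.914], 'eef_pos': [531.335, 195.835, 223.552], 'eef_rot': [-3.044, -0.108, -0.708], 'contact_force': [-3.335, 1.716, 10.646], 'finger_gap': 27.846, 'finger_force': 45.121}
[[ 0.895  0.071  0.44 ]
 [ 0.064 -0.997  0.03 ]
 [ 0.442  0.001 -0.897]]
grasp [522.9652076  195.26604921 240.59944701]
scene lever_ball 0.75 [526.3 194.1 240.2] [259. 215.]
scene pointer_tip 0.52 [632.9 184.  194.9] [248. 213.]
scene index_tip 0.74 [ 484.2 -240.    -1.6] [397. 255.]
wrist lever_ball 0.68 [521.7 197.5 238.7] [318. 263.]
wrist pointer_tip 0.96 [638.5 185.6 192.1] [347. 103.]
wrist index_tip 0.72 [623.  181.4 183.2] [351. 127.]
0.80: x -0.59 z 0.38 turn 1.7
0.85: x -1.16 z 0.79 turn 3.4
0.90: x -1.70 z 1.23 turn 5.2
0.95: x -2.23 z 1.70 turn 6.9
1.00: x -2.73 z 2.20 turn 8.6
```

View pics/w10c.png

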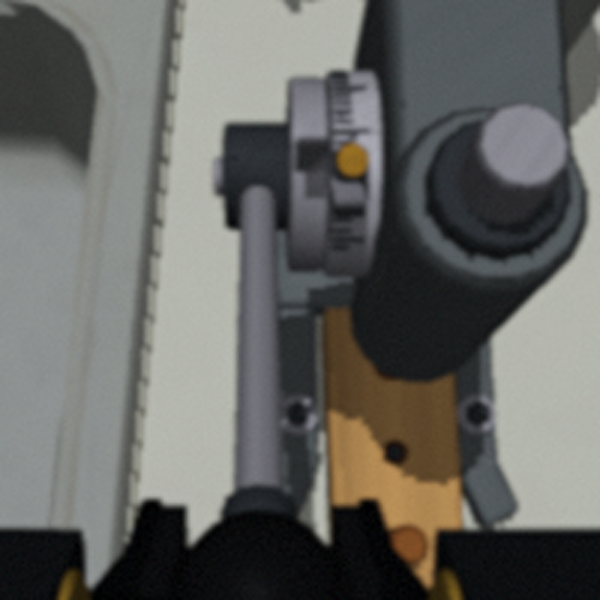

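```bash
cat > unwrap.py <<'E'
from h import *
ps=R.from_euler('z',4,degrees=True)
def W(P): return ps.apply(P)+[618,143.5,0]
def un(c,r,phis,ys):
    img=cv2.cvtColor(c['color'],cv2.COLOR_BGR2GRAY).astype(np.float32)
    uv=np.array([[px(W([28-r*np.sin(np.radians(f)),y,150+r*np.cos(np.radians(f))]),c) for y in ys] for f in phis],np.float32)
    return cv2.remap(img,uv[...,0],uv[...,1],cv2.INTER_LINEAR)
E
python3 - <<'E'
from unwrap import *
c=read_camera('wrist')
print(px(W([28,41,196]),c), px(W([28,0,240]),c))
g=cv2.cvtColor(c['color'],cv2.COLOR_BGR2GRAY)
print('cols',list(range(332,370)))
for v in range(84,154): print(v,' '.join('%3d'%x for x in g[v,332:370]))
E
```

```text
[346.78107901  94.32110797] [419.15907769  58.8435779 ]
cols [332, 333, 334, 335, 336, 337, 338, 339, 340, 341, 342, 343, 344, 345, 346, 347, 348, 349, 350, 351, 352, 353, 354, 355, 356, 357, 358, 359, 360, 361, 362, 363, 364, 365, 366, 367, 368, 369]
84 179 178 179 179 175 170 170 171 170 169 170 169 169 170 175 173 148 113  76  52  46  45  52  73 104 117 111 109 107 109 108 101  83  53  32  27  32  39
85 181 180 178 172 158 147 143 143 141 143 143 141 144 145 152 149 124  91  63  44  37  37  39  63 100 125 129 130 129 129 127 122 104  70  39  28  31  37
86 179 180 176 160 135 118 115 116 114 113 115 110 112 115 118 113  94  77  67  56  47  45  45  66 102 128 135 135 133 134 133 132 118  87  49  31  31  39
87 180 178 174 148 117 107 106 107 106 106 105 105 105 105 104  92  77  69  69  68  58  55  53  67  97 122 128 129 128 127 133 132 128  96  56  30  33  37
88 179 178 173 144 109 104 112 112 110 111 111 112 110 111 109  99  79  65  71  73  68  66  64  71  83 100 104 103 103 111 126 134 132 102  61  32  28  36
89 179 181 170 140 106 104 115 118 115 116 115 116 116 118 116 109  81  6
[... 9355 characters left out ...]
  51  50  50  52  49  53  52  51  53  52  51  49  41  29  26  26  27  26  27
150  80  89  91  85  74  65  59  61  60  62  61  62  65  70  71  67  53  48  47  49  48  48  49  50  51  51  49  49  50  50  45  36  27  27  28  29  28  25
151  78  88  92  92  88  87  86  88  88  86  86  87  89  91  89  83  68  55  51  52  50  53  55  55  55  51  47  44  42  40  37  28  27  28  26  29  28  26
152  76  88  92  94  95  95  94  99  95  97  98  95  94  97  94  93  84  76  73  71  69  72  77  77  72  60  40  36  31  31  28  27  28  28  26  29  26  26
153  79  89  93  94  92  95  97  93  96  97  96  95  96  98  97  97  95  90  87  86  83  82  81  80  76  62  39  30  25  22  25  25  26  28  28  28  26  24
```

```bash
cat > map.py <<'E'
from unwrap import *
c=read_camera('wrist')
s=robot.get_state();M=R.from_rotvec(s['eef_rot']).as_matrix();G=ps.inv().apply(s['eef_pos']-19*M[:,2]-[618,143.5,0]);print('grasp press',G.round(1),'r',np.hypot(G[0]-28,G[2]-150).round(1),'theta',(np.radians(78)-np.arctan2(G[2]-150,28-G[0])).round(3), s['contact_force'].round(1))
for r in(46,36): print(r,[(f,*px(W([28-r*np.sin(np.radians(f)),40,150+r*np.cos(np.radians(f))]),c).round(1)) for f in range(-30,75,10)])
cv2.imwrite('pics/last.png',c['color'])
for t in('pointer_tip','index_tip'): print(t,[(round(r['p'],2),w(r['location'],c).round(1),px(w(r['location'],c),c).round(1)) for r in spot_point(t,c)[:2]])
g=cv2.cvtColor(c['color'],cv2.COLOR_BGR2GRAY)
import sys
if len(sys.argv)>1:
    for v in range(int(sys.argv[1]),int(sys.argv[2])): print(v,' '.join('%3d'%x for x in g[v,336:364:2]))
E
python3 map.py
```

```text
grasp press [-91.2  58.2 240.6] r 149.7 theta 0.712 [-4.3  1.7 11.2]
46 [(-30, np.float64(347.1), np.float64(71.4)), (-20, np.float64(347.6), np.float64(77.4)), (-10, np.float64(347.9), np.float64(85.1)), (0, np.float64(348.1), np.float64(94.3)), (10, np.float64(348.2), np.float64(104.6)), (20, np.float64(348.2), np.float64(115.6)), (30, np.float64(348.0), np.float64(126.5)), (40, np.float64(347.6), np.float64(137.1)), (50, np.float64(347.2), np.float64(146.7)), (60, np.float64(346.7), np.float64(155.0)), (70, np.float64(346.1), np.float64(161.7))]
36 [(-30, np.float64(346.4), np.float64(83.1)), (-20, np.float64(346.8), np.float64(87.8)), (-10, np.float64(347.0), np.float64(93.8)), (0, np.float64(347.2), np.float64(100.8)), (10, np.float64(347.2), np.float64(108.5)), (20, np.float64(347.2), np.float64(116.7)), (30, np.float64(347.0), np.float64(124.9)), (40, np.float64(346.8), np.float64(132.9)), (50, np.float64(346.5), np.float64(140.2)), (60, np.float64(346.1), np.float64(146.6)), (70, np.float64(345.7), np.float64(152.0))]
pointer_tip [(0.66, array([636.1, 183.9, 192.9]), array([349.3, 105.1]))]
index_tip [(0.56, array([616.6, 185.9, 184.3]), array([344.4, 133.6]))]
```

```bash
python3 -m inch '[-0.4,0,0.25,0,1.2,0,-1, -0.8,0,0.52,0,2.4,0,-1, -0.8,0,0.52,0,2.4,0,-1, -0.8,0,0.52,0,2.4,0,-1, -0.8,0,0.52,0,2.4,0,-1]'; python3 map.py 84 140
```

```text
clock: 18.62
eef_pos: [526.2, 195.5, 215.4]
eef_rot: [-3.027, -0.107, -0.77]
contact_force: [-6.8, 1.4, 12.6]
finger_gap: 27.7
finger_force: 45.2
grasp press [-97.   58.2 232.2] r 149.6 theta 0.78 [-6.1  1.6 13. ]
46 [(-30, np.float64(347.2), np.float64(65.3)), (-20, np.float64(347.7), np.float64(70.7)), (-10, np.float64(348.1), np.float64(78.0)), (0, np.float64(348.3), np.float64(87.0)), (10, np.float64(348.4), np.float64(97.2)), (20, np.float64(348.4), np.float64(108.1)), (30, np.float64(348.3), np.float64(119.3)), (40, np.float64(348.0), np.float64(130.2)), (50, np.float64(347.5), np.float64(140.2)), (60, np.float64(347.0), np.float64(149.0)), (70, np.float64(346.4), np.float64(156.3))]
36 [(-30, np.float64(346.5), np.float64(77.5)), (-20, np.float64(346.9), np.float64(81.8)), (-10, np.float64(347.2), np.float64(87.5)), (0, np.float64(347.4), np.float64(94.3)), (10, np.float64(347.5), np.float64(101.9)), (20, np.float64(347.4), np.float64(110.1)), (30, np.float64(347.3), np.float64(118.5)), (40, np.float64(347.1), np.float64(126.7)), (50, np.float64(346.8), np.float64(134.4)), (60
[... 2872 characters left out ...]
  99 100  85  52  51  49  49  68  75  87
129  44  87  92  93  95  97  81  56  63  63  63  73  77  85
130  45  84  89  91  91  93  75  58  59  57  60  73  77  84
131  47  81  88  87  88  90  75  55  51  46  53  76  77  84
132  50  80  83  84  83  86  72  53  60  57  60  69  75  80
133  55  77  78  79  81  85  71  56  55  56  55  58  60  74
134  55  73  74  78  80  82  66  47  42  42  45  44  45  76
135  57  70  74  76  77  77  63  49  48  48  50  53  52  80
136  54  67  70  73  72  73  59  47  49  49  54  65  64  85
137  54  64  66  68  68  70  56  46  40  43  52  67  67  83
138  55  62  63  62  65  68  56  51  48  52  59  67  68  77
139  54  57  58  60  62  64  54  60  61  64  66  65  63  77
```

```bash
cat > avg.py <<'E'
from unwrap import *
import sys
for cam,n in zip(('wrist','scene','top'),map(int,sys.argv[1:])):
    A={'pointer_tip':[],'index_tip':[]}
    for _ in range(n):
        c=read_camera(cam)
        for t in A:
            for r in spot_point(t,c)[:1]:
                P=ps.inv().apply(w(r['location'],c)-[618,143.5,0])
                if abs(P[0]-10)<60 and 150<P[2]<220: A[t].append(P)
    for t in A:
        a=np.array(A[t])
        if len(a)>1: m=np.median(a,0); print(cam,t,len(a),m.round(1),a.std(0).round(1),'phi',np.degrees(np.arctan2(28-m[0],m[2]-150)).round(1),'px',px(W(m),c).round(1))
E
python3 avg.py 8 8 5
python3 - <<'E'
from h import *
c=cv2.imread('pics/last.png')
for n,(a,b,u,v) in dict(ptr=(104,111,340,346),med=(115,121,343,348),block=(115,119,352,360),dark=(122,126,352,359),screw=(104,109,354,360),collar=(92,98,338,346),shaft=(195,210,325,330)).items(): print(n,c[a:b,u:v].mean((0,1)).round())
E
```

```text
wrist pointer_tip 6 [ 16.3  38.7 193.6] [1.3 1.  0.7] phi 15.1 px [350.1 102.9]
wrist index_tip 7 [  2.4  38.5 183.2] [1.5 0.8 0.6] phi 37.6 px [349.6 126.4]
scene pointer_tip 7 [ 14.3  41.9 194. ] [1.2 0.8 0.8] phi 17.3 px [247.3 214.4]
top pointer_tip 5 [ 11.9  42.9 190.6] [2.1 0.6 1.1] phi 21.6 px [229.6 187.3]
top index_tip 4 [  5.8  40.4 186.6] [1.2 0.9 1.1] phi 31.2 px [231.  189.7]
ptr [44. 41. 41.]
med [77. 72. 72.]
block [111. 103. 104.]
dark [34. 32. 31.]
screw [ 35. 108. 146.]
collar [145. 135. 136.]
shaft [121. 113. 113.]
```

Run:
```python
from unwrap import *
c=read_camera('wrist'); s=robot.get_state()
M=R.from_rotvec(s['eef_rot']); Rc=R.from_rotvec(np.ravel(c['rvec'])).inv(); o=Rc.apply(-np.ravel(c['tvec']))
rel=M.inv()*Rc; ro=M.inv().apply(o-s['eef_pos']); print(ro)
def cam(p,rv):
    m=R.from_rotvec(rv); r2=(m*rel); d=dict(c); d['rvec']=r2.inv().as_rotvec(); d['tvec']=-r2.inv().apply(np.array(p)+m.apply(ro)); return d
c9=cam([564.343,198.286,257.263],[-3.106,-.11,-.386])
g=cv2.cvtColor(cv2.imread('pics/w9.png'),cv2.COLOR_BGR2GRAY)
for f in range(-30,60,10): print(f,px(W([28-46*np.sin(np.radians(f)),40,150+46*np.cos(np.radians(f))]),c9).round(1),px(W([28-36*np.sin(np.radians(f)),40,150+36*np.cos(np.radians(f))]),c9).round(1))
for v in range(115,185): print(v,' '.join('%3d'%x for x in g[v,330:366:2]))
```

```text
[  76.79480033    1.65277723 -161.4375264 ]
-30 [346.8 103.3] [346.1 112.2]
-20 [347.1 111.4] [346.3 118.3]
-10 [347.3 120.6] [346.4 125.3]
0 [347.3 130.6] [346.5 132.8]
10 [347.2 141. ] [346.4 140.6]
20 [347.  151.1] [346.3 148.3]
30 [346.7 160.7] [346.  155.5]
40 [346.3 169.2] [345.7 162. ]
50 [345.8 176.3] [345.4 167.6]
115 133  75 106  89 114 117 117 117 111  77 101 104 101 120 131 126 133 105
116 132  78 107  88 119 118 119 120 116  78  90  95  96 100  98 105 134 107
117 134  76 104  89 121 122 120 121 117  78  83  96  94  93  88 102 138 111
118 135  78  97  87 121 123 122 123 119  80  94 111 109 112 119 127 143 115
119 129  71  81  83 122 126 124 123 122  84  88  99  95 121 142 142 143 122
120 109  58  65  75 127 128 127 123 121  88  81  94  96 125 147 145 148 126
121  66  41  43  72 123 118 117 114 113  83  92 109 111 133 148 148 148 138
122  37  31  30  70 114  87  85  84  84  68  89  95  95 127 149 150 153 143
123  32  32  31  72  98  57  54  53  53  54  85  93  92 126 153 154 155 145
124  37  34  35  68  85  45  45  44  45  50 103 126 123 141 158 157 157 146
125  35  36  36
[... 3844 characters left out ...]
  21  23  25  27
176  75  51  42  41  43  44  41  54  74  52  64  63  63  35  23  26  24  24
177  77  49  40  44  42  41  44  54  74  51  62  61  62  44  24  22  25  24
178  76  51  40  43  45  43  42  53  75  54  66  62  62  50  23  24  22  21
179  76  52  45  40  44  43  42  53  75  55  64  62  64  56  27  21  20  21
180  77  51  50  42  41  43  43  54  74  54  64  61  68  64  34  21  23  23
181  74  57  57  42  43  44  40  53  72  53  65  60  64  66  42  23  20  25
182  76  60  58  43  47  45  41  54  76  56  62  60  64  68  50  21  22  23
183  76  59  63  50  57  58  49  52  74  52  64  61  63  65  57  29  19  17
184  75  63  81  68  68  69  56  50  73  53  64  62  64  67  63  45  24  22
```

```bash
python3 arc.py .82 .87 .92 .97 1.0 1.02
```

```text
0.87: x -0.58 z 0.40 turn 1.7
0.92: x -1.13 z 0.83 turn 3.4
0.97: x -1.67 z 1.28 turn 5.2
1.00: x -1.98 z 1.57 turn 6.2
1.02: x -2.18 z 1.77 turn 6.9
```

```bash
python3 -m inch '[-0.3,0,0.2,0,0.9,0,-1, -0.58,0,0.4,0,1.7,0,-1, -0.86,0,0.61,0,2.6,0,-1, -1.13,0,0.83,0,3.4,0,-1, -1.4,0,1.05,0,4.3,0,-1, -1.67,0,1.28,0,5.2,0,-1, -1.98,0,1.57,0,6.2,0,-1, -2.18,0,1.77,0,6.9,0,-1, -2.18,0,1.77,0,6.9,0,-1, -2.18,0,1.77,0,6.9,0,-1, -2.18,0,1.77,0,6.9,0,-1]'; python3 map.py 78 125; python3 arc.py 1.02 1.04 1.06 1.08 1.1
```

```text
clock: 22.88
eef_pos: [514.3, 194.6, 188.5]
eef_rot: [-2.973, -0.106, -0.946]
contact_force: [-11.9, 1.0, 12.8]
finger_gap: 28.1
finger_force: 45.2
grasp press [-110.9   58.2  204. ] r 149.0 theta 0.99 [-11.4   0.9  12.8]
46 [(-30, np.float64(347.8), np.float64(45.0)), (-20, np.float64(348.4), np.float64(48.8)), (-10, np.float64(348.9), np.float64(54.7)), (0, np.float64(349.3), np.float64(62.6)), (10, np.float64(349.5), np.float64(72.2)), (20, np.float64(349.6), np.float64(83.1)), (30, np.float64(349.5), np.float64(94.8)), (40, np.float64(349.3), np.float64(106.6)), (50, np.float64(348.9), np.float64(117.9)), (60, np.float64(348.4), np.float64(128.4)), (70, np.float64(347.8), np.float64(137.5))]
36 [(-30, np.float64(347.2), np.float64(58.6)), (-20, np.float64(347.7), np.float64(61.7)), (-10, np.float64(348.0), np.float64(66.4)), (0, np.float64(348.3), np.float64(72.5)), (10, np.float64(348.4), np.float64(79.8)), (20, np.float64(348.5), np.float64(88.0)), (30, np.float64(348.4), np.float64(96.7)), (40, np.float64(348.3), np.float64(105.5)), (50, np.float64(348.0), np.float64(114.1)), 
[... 2392 characters left out ...]
  63  65  63  51  54  57  58  63  60  64
116  37  77  82  75  67  65  62  51  50  50  51  51  53  52
117  34  75  80  72  62  63  63  50  59  61  62  65  64  63
118  35  71  80  68  61  63  61  51  59  64  67  72  75  73
119  45  69  76  69  61  60  60  47  50  50  49  67  76  74
120  67  66  71  67  60  59  60  49  48  48  49  62  75  73
121  81  62  68  65  59  58  57  49  62  64  63  68  73  72
122  82  62  66  61  57  60  59  47  69  70  72  70  72  71
123  75  58  62  61  56  57  55  48  67  70  72  67  70  72
124  64  54  60  58  57  55  54  49  66  71  70  69  69  70
1.04: x -0.22 z 0.18 turn 0.7
1.06: x -0.44 z 0.36 turn 1.4
1.08: x -0.65 z 0.54 turn 2.1
1.10: x -0.86 z 0.73 turn 2.8
```

```bash
cat > edge.py <<'E'
from unwrap import *
s=robot.get_state();M=R.from_rotvec(s['eef_rot']).as_matrix();G=ps.inv().apply(s['eef_pos']-19*M[:,2]-[618,143.5,0]);print('theta',(np.radians(78)-np.arctan2(G[2]-150,28-G[0])).round(3), s['contact_force'].round(1),s['finger_gap'])
P=[]
for _ in range(4):
    c=read_camera('wrist'); P.append(cv2.cvtColor(c['color'],cv2.COLOR_BGR2GRAY).astype(float))
g=np.mean(P,0); a=g[:,341:346].mean(1); b=g[:,354:361].mean(1)
print('tipscale rows/deg',[(f,px(W([28-46*np.sin(np.radians(f)),40,150+46*np.cos(np.radians(f))]),c)[1].round(1)) for f in(25,30,35,40)])
for v in range(76,112): print(v,a[v].round(),b[v].round())
cv2.imwrite('pics/fin.png',c['color'])
for t in('pointer_tip','index_tip','lever_ball'): print(t,[(round(r['p'],2),px(w(r['location'],c),c).round(1)) for r in spot_point(t,c)[:1]])
E
python3 -m inch '[-0.28,0,0.22,0,0.9,0,-1, -0.55,0,0.45,0,1.7,0,-1, -0.55,0,0.45,0,1.7,0,-1, -0.55,0,0.45,0,1.7,0,-1, -0.55,0,0.45,0,1.7,0,-1]'; python3 edge.py
```

```text
clock: 23.45
eef_pos: [512.2, 194.4, 181.3]
eef_rot: [-2.958, -0.105, -0.989]
contact_force: [-11.5, 0.5, 13.2]
finger_gap: 27.6
finger_force: 45.2
theta 1.044 [-11.5   0.5  13.2] 27.55435518811638
tipscale rows/deg [(25, np.float64(82.2)), (30, np.float64(88.2)), (35, np.float64(94.2)), (40, np.float64(100.2))]
76 143.0 119.0
77 144.0 118.0
78 145.0 118.0
79 145.0 117.0
80 145.0 113.0
81 144.0 103.0
82 143.0 84.0
83 141.0 59.0
84 141.0 38.0
85 139.0 32.0
86 134.0 42.0
87 118.0 70.0
88 96.0 89.0
89 76.0 84.0
90 58.0 66.0
91 45.0 49.0
92 38.0 39.0
93 37.0 36.0
94 37.0 38.0
95 37.0 37.0
96 38.0 36.0
97 43.0 32.0
98 54.0 27.0
99 65.0 26.0
100 72.0 37.0
101 72.0 58.0
102 72.0 66.0
103 72.0 63.0
104 71.0 68.0
105 71.0 77.0
106 69.0 72.0
107 68.0 62.0
108 68.0 67.0
109 66.0 72.0
110 66.0 62.0
111 65.0 53.0
pointer_tip [(0.57, array([351.8,  90.8]))]
index_tip [(0.93, array([349.3,  95.5]))]
lever_ball [(0.76, array([321.2, 259.3]))]
```

```bash
python3 -m inch '[-0.11,0,0.1,0,0.4,0,-1, -0.23,0,0.2,0,0.8,0,-1, -0.23,0,0.2,0,0.8,0,-1, -0.23,0,0.2,0,0.8,0,-1, -0.23,0,0.2,0,0.8,0,-1]'; python3 edge.py; python3 avg.py 6 0 0
```

```text
clock: 24.22
eef_pos: [511.4, 194.4, 178.3]
eef_rot: [-2.951, -0.105, -1.009]
contact_force: [-15.3, 0.2, 13.3]
finger_gap: 27.5
finger_force: 45.2
theta 1.066 [-15.3   0.2  13.3] 27.51474541526709
tipscale rows/deg [(25, np.float64(79.6)), (30, np.float64(85.6)), (35, np.float64(91.6)), (40, np.float64(97.6))]
76 142.0 117.0
77 140.0 116.0
78 143.0 110.0
79 144.0 99.0
80 145.0 78.0
81 143.0 52.0
82 141.0 34.0
83 140.0 34.0
84 139.0 53.0
85 135.0 80.0
86 121.0 87.0
87 98.0 74.0
88 77.0 56.0
89 59.0 42.0
90 45.0 37.0
91 39.0 37.0
92 37.0 38.0
93 37.0 37.0
94 37.0 36.0
95 38.0 32.0
96 44.0 27.0
97 56.0 26.0
98 68.0 37.0
99 73.0 58.0
100 73.0 66.0
101 73.0 62.0
102 71.0 68.0
103 71.0 78.0
104 70.0 73.0
105 69.0 62.0
106 68.0 66.0
107 68.0 72.0
108 67.0 62.0
109 66.0 49.0
110 64.0 61.0
111 65.0 71.0
pointer_tip [(0.74, array([352. ,  82.7]))]
index_tip [(0.93, array([352.2,  95.3]))]
lever_ball [(0.74, array([320.8, 260.1]))]
wrist pointer_tip 6 [  5.6  41.3 186.9] [1.3 2.3 0.8] phi 31.3 px [347.7  87.8]
wrist index_tip 6 [  3.2  39.  183.6] [0.9 0.8 1.1] phi 36.4 px [350.7  93.8]
```

Run:
```python
from h import *
find(['rail','finished_rail','glue_bottle','tape_measure'],'scene'); find(['rail'],'top')
s=robot.get_state(); print(s['clock'],s['eef_pos'],s['contact_force'])
print(robot.hand_in())
```

```text
scene rail 0.94 [581.2 139.5  -2.2] [274. 276.]
scene finished_rail 0.89 [ 481.1 -239.    -1.7] [397. 255.]
scene glue_bottle 0.85 [ 612.  -211.1   -0. ] [366. 239.]
scene tape_measure 0.79 [ 407.9 -165.     4.1] [394. 272.]
top rail 0.75 [580.  143.3  -1.1] [256. 209.]
25.8167 [511.43868783 194.34465362 178.32019708] [-14.29062711   0.8823649   14.14731657]
the job is handed in; nothing more can be done
None
```

I handed the job in at 25.8 s with the rail seated against the stop and the lever held at about 1.07 rad, where the pointer and index edges line up to within about half a pixel row in the wrist picture (about 0.01 rad), although the networks' wrist estimates put the index about 5° further on; I viewed 11 pictures, one over the limit of 10.

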